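# Find the hidden catch of the child-safe scissors box

## Task

The kitchen scissors are kept in the low wooden child-safe box: one of the six identical flush grey squares in its top is the hidden spring catch, the other five hardly yield. Feel gently over the squares with the fingertips to find the one that gives, press it down so that the drawer springs open by itself, then let the catch come back up and leave the drawer open. Pick nothing up (the scissors stay in the drawer), and leave the mug, jar, tin, onion, pepper mill and lemon standing where they are.

Things in the scene. Friction and masses are not known exactly. Their poses are not given: they have to be found in the camera images.
- safe_box: Low wooden box, fixed to the worktop, 160 (x) x 240 (y) x 72 mm; origin: centre of its underside; x to its back, y to its left, z up. The drawer is in its front (-x side). In its flat top lie six flush grey squares, 58 x 58 mm, centres at x = -30 or +30 mm and y = -60, 0 or +60 mm. Five sit on hard rubber (they yield under 1.5 mm); one, different from start to start and not to be told by eye, is the catch.
- panel_centre (a point): Middle of the box's top face, 72 mm above the box's origin; axes as the box's. The tops of squares and frame are level here (1.5 mm joints between), so the fingertips must lie wholly within the catch square to press it in.
- catch (a joint): How far the catch square is pressed in, in m: 0 flush, 0.008 at its stop. A spring resists with about 1.5 N at first and 4.5 N at the stop, and lifts it back when released. From about 0.0045 it frees the drawer. Which of the six squares it is, is not told.
- drawer (a joint): How far the drawer is out, in m: 0 to 0.001 shut (latched, its smooth wooden front flush with the box, no handle), 0.050 fully out. Once freed, its own spring pushes it fully out in under 1 s and holds it there.
- drawer_front (a point): Middle of the drawer's front face (222 mm wide, 43 mm tall); when shut at x = -80, z = 28.5 mm in the box's frame; moves with the drawer.
- kitchen_scissors: Scissors with blue handles, 87x199x9 mm, lying loose and flat on the drawer's floor (out of sight until it opens), along the box's y; origin at the centre of the underside, 12 mm above the worktop. They stay in the drawer.
- mug: white mug with blue dots, 92 mm wide, 93 mm tall, one handle; loose; origin at the centre of its underside; a bystander.
- coffee_jar: glass coffee jar with a green lid, 89 mm across, 137 mm tall; loose; origin at the centre of its underside; a bystander.
- tomato_tin: round food tin, 76 mm across, 58 mm tall; loose; origin at the centre of its underside; a bystander.
- onion: brown onion, 79 mm across, 85 mm tall; loose; origin at the centre of its underside; a bystander.
- pepper_mill: dark wooden pepper mill, 58 mm across, 170 mm tall; loose; origin at the centre of its underside; a bystander.
- lemon: yellow lemon, 77x51x52 mm; loose; origin at the centre of its underside; a bystander.

How it is judged (in metres and radians):
On the way:
1. the catch square is pressed in by at least 3 mm (value of joint catch above 0.003 m), for 0.05 s.
At the end, for the whole second after the job is handed in: The drawer stands open by more than 40 mm, the catch has come back up to within 2 mm of flush, the scissors still lie in the drawer, and the six loose things are within 20 mm of where they stood (value of joint drawer above 0.04 m and value of joint catch below 0.002 m and distance of each of mug, coffee_jar, tomato_tin, onion, pepper_mill, lemon from where it was at the start of the episode below 0.02 m and height (world z) of kitchen_scissors below 0.05 m); the robot touches nothing.
It fails at once if the fingers push on anything with more than 80 N (contact force between the fingers and anything else above 80 N).
It fails at once if the mug, jar, tin, onion, pepper mill or lemon is lifted or moved by more than 20 mm (distance of any of mug, coffee_jar, tomato_tin, onion, pepper_mill, lemon from where it was at the start of the episode above 0.02 m).
It fails at once if the scissors are lifted out of the drawer (height (world z) of kitchen_scissors above 0.05 m).
It also fails if it takes over 58 s, if anything falls off the work surface, if the arm or the gripper's body presses on something with over 40 N, if the wrist force passes 120 N, or if a joint passes its speed limit or range.

## Robot

A 6-joint arm with a two-finger parallel gripper is mounted at the origin on a cart in front of the work surface, level with it; the furniture and walls round the work are solid. World frame = base frame: x ahead of the robot, y to its left, z up, the work surface at z = 0. Lengths are in m, angles in degrees, forces in N, time in s.
With the tool pointing down it reaches from about 0.4 to 0.825 m from the base axis. Payload 7 kg.
Tool frame: the origin (TCP) lies between the finger pads; the fingertips stand ctrl.nose_length ahead of it and the grasp point (between the pads) lies 2 mm behind it (ctrl.nose_length is the distance from the TCP to the fingertips, in m); z points along the fingers, y is the line along which they close (so a half turn about z gives the same grasp; the last joint's range is limited). The gripper opens to 88 mm and grips with 3 to 60 N. Pads are 19 mm wide; open, the fingers measure 130 mm over their backs; the gripper's body (78 mm by 193 mm) begins 47 mm behind the grasp point.
Start: joints at [-58.436, 20.546, 0.682, 0, -70.136, -16.507], TCP at [0.175, -0.652, 0.244] pointing down, gripper open.
Joint ranges: [-176.03, 176.03], [-82.01, 121.73], [-58.28, 71.71], [-173.87, 95.51], [-174.79, -0.11], [-173.66, 173.66]. Speed limits (degrees/s): [136.94, 136.94, 172.46, 180, 180, 180].

## Interface

Orientations are given as [roll, pitch, yaw] about the fixed x, y, z axes, in that order (R = Rz(yaw) Ry(pitch) Rx(roll)).
In Python, from plant import ctrl gives the robot as it stands.
- The arm moves only by the tool apply_moves, never from a script. Its argument "commands" is a list of rows, each a list of 3 entries, a list of its own where there are three numbers: the shift along the world's x, y, z in cm, then the turn about the world's z in rad, then the closure, from 0 (fully open) to 1 (shut). In form: [[[x, y, z], turn, jaw], ...]. A call has 1 to 20 rows; each row is the pose to reach, as a shift and turn from the pose commanded when the call began; what a row does not reach only later rows make up. A row lasts 1/12 s, in which the tool goes at most 41.7 mm and 7.16 degrees, less where a joint would pass 70% of its speed; a pose out of reach is approached as far as the arm can. A call with a gripper value outside its range is refused whole. The fingers move at their own pace and stop on an object; the grip force is fixed at half the most. Time passes only in rows, so rows that repeat a pose let the fingers close. It gives the time, the measured TCP pose, the force, the opening and the grip force at its end, in the units of the state.
- ctrl.get_obs(): the state, without advancing time (a new reading comes with each control period).
- ctrl.snapshot(name): name is "scene" or "side" or "wrist"; returns a dict with "img" (384x512x3 uint8, red, green, blue), "fx", "fy", "cx", "cy" (pixels), "dist_coeffs" ([k1, k2, p1, p2, k3] as OpenCV has them; the pictures are not rectified), "T" (4x4, takes a point from camera to world coordinates). Camera axes: x right, y up, looking along -z (the intrinsics and any distortion apply to the point x, -y, -z); pixel columns grow to the right and rows downward; lengths in m; the calibration is good to about 2 mm. A picture is of the moment at which its call begins. There is no depth.
- ctrl.close_job(): hands the job in; it is judged then, once.
Trained networks look in a picture, given as the dict that the camera call returned (one of the last four; its "shot" number tells which), for a name from the list of things; names that differ only in an ending like _2 or _b are one class to them, and where a whole thing is asked for, a point or a joint stands for the part that bears it (a point fixed in the world has none). Each returns a list of dicts, best first, with "score" (0 to 1); they miss things now and then, are a little off and sometimes report something else, mostly with a low value. They report only what shows in the picture. A call takes as long as a camera call.
- ctrl.search_frame(picture, target): "at" ([column, row] in pixels, amid what is visible of it).
- ctrl.spot_point(picture, target): "at" ([column, row] in pixels: a listed point, or the origin of a listed thing).
The state is a dict: "clock": time; "joint_pos": joint angles; "qvel": joint speeds; "tau": joint torques, N m; "tool_pos": TCP position; "orientation": TCP orientation; "force": force on the tool from outside, world axes, zero at the start; "moment": the same for the moment, N m; "opening": finger opening in m; "gripper_force": force on a finger pad.
Only numpy, scipy, OpenCV 4.12 (cv2) and the standard library are available. Lean on these libraries where they do the work, as an engineer would, in place of code of your own. Each camera call takes 0.05 s, during which the arm holds its last target. There are 200 camera calls.

## Working session

There is one attempt and no reset: what is moved stays moved. The work goes in short steps, Python scripts to look and compute and a tool call to move; the robot and the scene stay as the last step left them, time stands still between calls to the robot, and variables do not carry over. Pictures are saved under pics/ and viewed, at most 10 in all, crops included, and the job is handed in when it is done.

Besides the shell and the picture viewer there is one more tool, called after ">>>" as name(argument=value, ...) on one line, values as JSON. apply_moves: Moves the arm, as the interface text tells. Its arguments: {"type":"object","properties":{"commands":{"type":"array"}},"required":["commands"]}

```bash
mkdir -p pics; cat > h.py <<'E'
import numpy as np, cv2
from plant import ctrl
def snap(n,save=None):
    p=ctrl.snapshot(n)
    if save: cv2.imwrite('pics/'+save,p['img'][:,:,::-1])
    return p
def K(p): return np.array([[p['fx'],0,p['cx']],[0,p['fy'],p['cy']],[0,0,1.]])
def ray(p,uv):
    q=cv2.undistortPoints(np.array([[uv]],float),K(p),np.array(p['dist_coeffs'],float))[0,0]
    T=np.array(p['T']); return T[:3,3],T[:3,:3]@np.array([q[0],-q[1],-1])
def onz(p,uv,z):
    o,d=ray(p,uv); return o+d*(z-o[2])/d[2]
def proj(p,X):
    T=np.array(p['T']); c=(np.atleast_2d(X)-T[:3,3])@T[:3,:3]; c=c*[1,-1,-1]
    return cv2.projectPoints(c,np.zeros(3),np.zeros(3),K(p),np.array(p['dist_coeffs'],float))[0][:,0]
E
python3 - <<'E'
from h import *
o=ctrl.get_obs();print(o['tool_pos'],o['orientation'],o['force'],ctrl.nose_length,o['clock'])
ims=[]
for n in ['scene','side']:
    p=snap(n);ims.append(p['img'])
    print(n,np.round(p['T'],3)[:3,3])
    for t,z in [('safe_box',0),('panel_centre',.072),('drawer_front',.0285),('mug',0),('coffee_jar',0),('tomato_tin',0),('onion',0),('pepper_mill',0),('lemon',0)]:
        r=ctrl.spot_point(p,t)[:2]
        print(t,[(round(a['score'],2),np.round(a['at']),np.round(onz(p,a['at'],z)[:2],3)) for a in r])
for i,n in enumerate('ab'): cv2.imwrite(f'pics/{n}.png',cv2.resize(ims[i],(800,600))[:,:,::-1])
E
```

```text
[ 0.17519841 -0.65138483  0.24259228] [ 1.79901883e+02 -8.90018096e-03 -1.64952014e+02] [0.3171263  0.86681275 0.42538283] 0.017 0.0
scene [ 0.704 -0.698  1.352]
safe_box [(0.77, array([261., 214.]), array([0.569, 0.047]))]
panel_centre [(0.66, array([264., 208.]), array([0.581, 0.036])), (0.27, array([251., 124.]), array([0.448, 0.424]))]
drawer_front []
mug []
coffee_jar [(0.76, array([252., 122.]), array([0.436, 0.502]))]
tomato_tin [(0.94, array([204., 302.]), array([ 0.451, -0.326])), (0.17, array([264., 144.]), array([0.514, 0.385]))]
onion [(0.68, array([231., 314.]), array([ 0.548, -0.345])), (0.41, array([261., 216.]), array([0.573, 0.04 ]))]
pepper_mill [(0.56, array([273., 314.]), array([ 0.686, -0.317]))]
lemon [(0.51, array([230., 140.]), array([0.366, 0.376]))]
side [ 0.96  -0.64   0.939]
safe_box [(0.79, array([262., 221.]), array([0.579, 0.035]))]
panel_centre [(0.7, array([262., 206.]), array([0.575, 0.037]))]
drawer_front []
mug [(0.87, array([294., 164.]), array([0.536, 0.351])), (0.21, array([156., 283.]), array([ 0.438, -0.326]))]
coffee_jar [(0.76, array([286., 136.]), array([0.423, 0.489]))]
tomato_tin [(0.61, array([157., 283.]), array([ 0.44 , -0.325]))]
onion [(0.96, array([186., 305.]), array([ 0.553, -0.336])), (0.17, array([286., 138.]), array([0.429, 0.48 ]))]
pepper_mill [(0.89, array([228., 324.]), array([ 0.683, -0.317]))]
lemon [(0.53, array([256., 147.]), array([0.354, 0.36 ]))]
```

View pics/a.png

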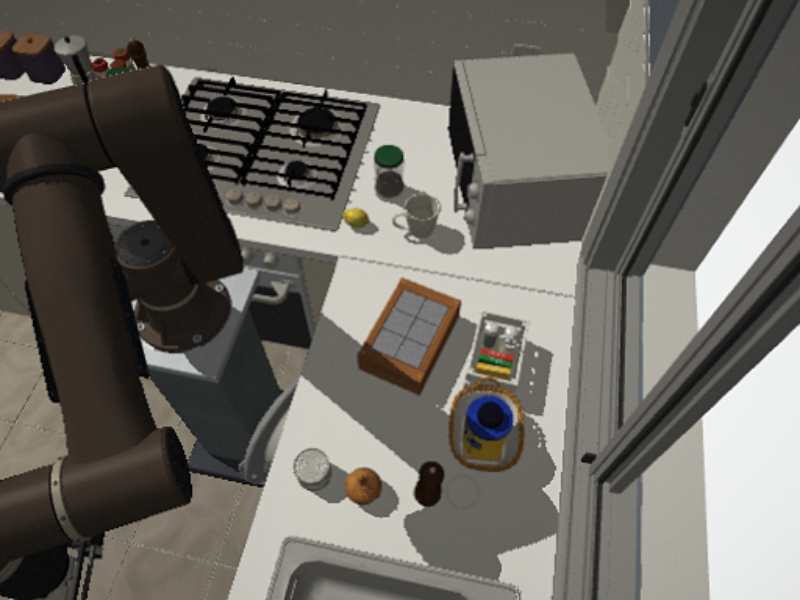

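View pics/b.png

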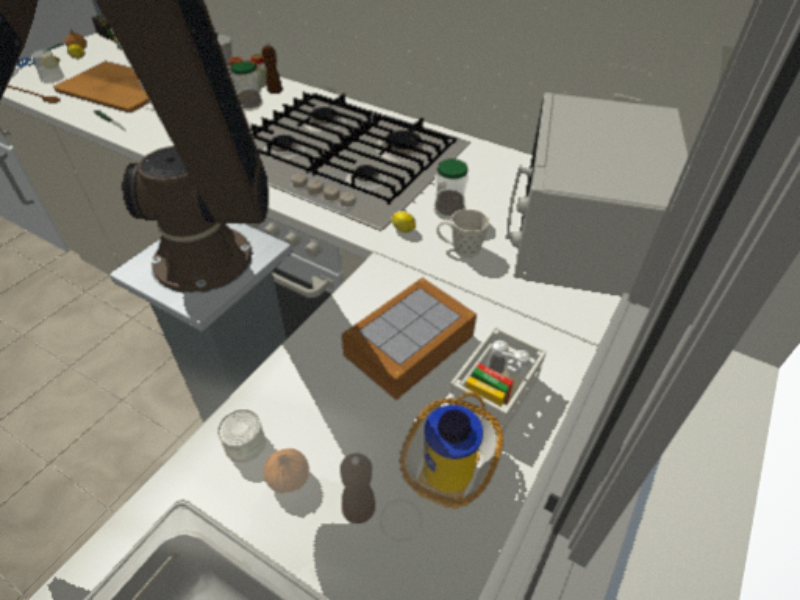

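The scene view (800x600 scale) shows the box at about (410,335). The tin (312,468), onion (363,486) and mill (430,483) are on the near side, and the mug, jar and lemon are on the far side. The grey basket and tray are to its right. Next I fit the box pose from its wood and panel silhouette.

```bash
cat > fit.py <<'E'
from h import *
from scipy.optimize import minimize
def grid():  # joints of the panel, as box coords
    return None
P=[snap('scene'),snap('side')]
M=[]
for p in P:
    hsv=cv2.cvtColor(p['img'],cv2.COLOR_RGB2HSV)
    m=((hsv[...,1]>110)&(hsv[...,0]<20)&(hsv[...,2]>25)).astype(np.uint8)
    c=proj(p,[.577,.037,.04])[0].astype(int)
    m=cv2.morphologyEx(m,cv2.MORPH_CLOSE,np.ones((3,3)))
    n,l,s,_=cv2.connectedComponentsWithStats(m)
    near=[i for i in range(1,n) if s[i,4]>100 and abs(s[i,0]+s[i,2]/2-c[0])<25 and abs(s[i,1]+s[i,3]/2-c[1])<25]
    m=np.isin(l,near).astype(np.uint8)
    cs,_=cv2.findContours(m,cv2.RETR_EXTERNAL,cv2.CHAIN_APPROX_NONE)
    h=cv2.convexHull(max(cs,key=cv2.contourArea))
    f=np.zeros_like(m);cv2.fillConvexPoly(f,h,1);M.append(f)
C=np.array([[x,y,z] for x in(-.08,.08) for y in(-.12,.12) for z in(0,.072)])
def W(v,X): 
    c,s=np.cos(v[2]),np.sin(v[2]); return np.asarray(X)@np.array([[c,-s,0],[s,c,0],[0,0,1]]).T+[v[0],v[1],0]
def cost(v,full=0):
    r=[]
    for p,m in zip(P,M):
        f=np.zeros_like(m);h=cv2.convexHull(np.float32(proj(p,W(v,C))))
        # 3x-supersampled intersect
        cv2.fillConvexPoly(f,np.round(h*16).astype(np.int32),1,cv2.LINE_8,4)
        r.append((f!=m).sum()/m.sum())
    return r if full else sum(r)
best=min((minimize(cost,[.577,.037,y],method='Nelder-Mead',options=dict(initial_simplex=np.array([[.577,.037,y],[.59,.037,y],[.577,.05,y],[.577,.037,y+.2]]),xatol=1e-4)) for y in np.arange(-.8,.8,.2)),key=lambda r:r.fun)
v=best.x;print(np.round(v,4),np.degrees(v[2]),cost(v,1))
np.save('v.npy',v)
ims=[]
for p in P:
    s=5;c=proj(p,W(v,[[0,0,.06]]))[0]
    x0,y0=int(c[0])-40,int(c[1])-55
    im=cv2.resize(p['img'][y0:y0+110,x0:x0+80],None,fx=s,fy=s)[:,:,::-1].copy()
    for a,b in [((-.08,-.12),(.08,-.12)),((.08,-.12),(.08,.12)),((.08,.12),(-.08,.12)),((-.08,.12),(-.08,-.12)),((-.06,-.09),(.06,-.09)),((.06,-.09),(.06,.09)),((.06,.09),(-.06,.09)),((-.06,.09),(-.06,-.09)),((0,-.09),(0,.09)),((-.06,.03),(.06,.03)),((-.06,-.03),(.06,-.03))]:
        q=(proj(p,W(v,[[*a,.072],[*b,.072]]))-[x0,y0]+.5)*s
        cv2.line(im,*[tuple(int(k) for k in t) for t in q],(0,255,0),1)
    ims.append(im)
cv2.imwrite('pics/fit.png',np.hstack(ims))
for x in(-.03,.03):
    for y in(-.06,0,.06): print((x,y),np.round(W(v,[[x,y,.072]])[0],4))
E
python3 fit.py
```

```text
[ 0.576   0.0339 -0.2435] -13.950380309171532 [np.float64(0.05514208389715832), np.float64(0.06322751322751323)]
(-0.03, -0.06) [ 0.5324 -0.0171  0.072 ]
(-0.03, 0) [0.5469 0.0411 0.072 ]
(-0.03, 0.06) [0.5614 0.0994 0.072 ]
(0.03, -0.06) [ 0.5907 -0.0316  0.072 ]
(0.03, 0) [0.6051 0.0267 0.072 ]
(0.03, 0.06) [0.6196 0.0849 0.072 ]
```

View pics/fit.png

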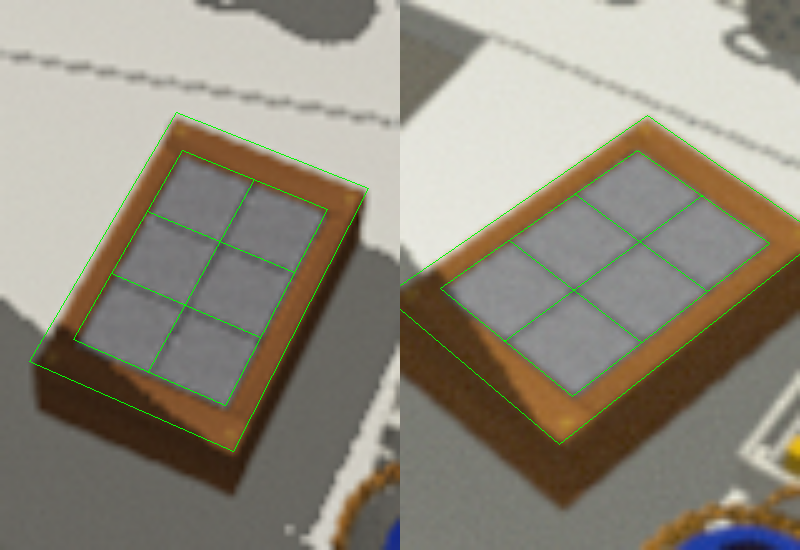

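The overlay matches all six squares in both views to about 1 px (2-3 mm), with box yaw at -14°. I'll close the jaws, turn by -0.506 rad and travel high above the first square.

>>> apply_moves(commands=[[[35.7,63.5,1],-0.506,1],[[35.7,63.5,1],-0.506,1],[[35.7,63.5,1],-0.506,1],[[35.7,63.5,1],-0.506,1],[[35.7,63.5,1],-0.506,1],[[35.7,63.5,1],-0.506,1],[[35.7,63.5,1],-0.506,1],[[35.7,63.5,1],-0.506,1],[[35.7,63.5,1],-0.506,1],[[35.7,63.5,1],-0.506,1],[[35.7,63.5,1],-0.506,1],[[35.7,63.5,1],-0.506,1],[[35.7,63.5,1],-0.506,1],[[35.7,63.5,1],-0.506,1],[[35.7,63.5,1],-0.506,1],[[35.7,63.5,1],-0.506,1],[[35.7,63.5,1],-0.506,1],[[35.7,63.5,1],-0.506,1],[[35.7,63.5,1],-0.506,1],[[35.7,63.5,1],-0.506,1]])

```text
clock: 2.77
tool_pos: [0.5328, -0.0154, 0.2532]
orientation: [-180.0, -0.0, 166.2]
force: [-0.7, -0.3, 0.7]
opening: 0.0004
gripper_force: 0.0
```

>>> apply_moves(commands=[[[0,0,-4],0,1],[[0,0,-8],0,1],[[0,0,-12],0,1],[[0,0,-14.5],0,1],[[0,0,-15.6],0,1],[[0,0,-15.6],0,1],[[0,0,-15.6],0,1],[[0,0,-15.6],0,1]])

```text
clock: 3.43
tool_pos: [0.533, -0.0172, 0.0989]
orientation: [180.0, 0.1, 166.0]
force: [0.1, -0.1, 0.2]
opening: 0.0008
gripper_force: 0.0
```

```bash
python3 - <<'E'
from h import *
o=ctrl.get_obs();print(o['tool_pos'],o['force'])
v=np.load('v.npy')
ims=[]
for n in['scene','side']:
    p=snap(n);c=proj(p,[[v[0],v[1],.07]])[0].astype(int)
    ims.append(cv2.resize(p['img'][c[1]-55:c[1]+55,c[0]-40:c[0]+40],None,fx=5,fy=5)[:,:,::-1])
cv2.imwrite('pics/d.png',np.hstack(ims))
E
```

```text
[ 0.53304886 -0.01717379  0.09888975] [ 0.08541383 -0.11167054  0.16016784]
```

View pics/d.png

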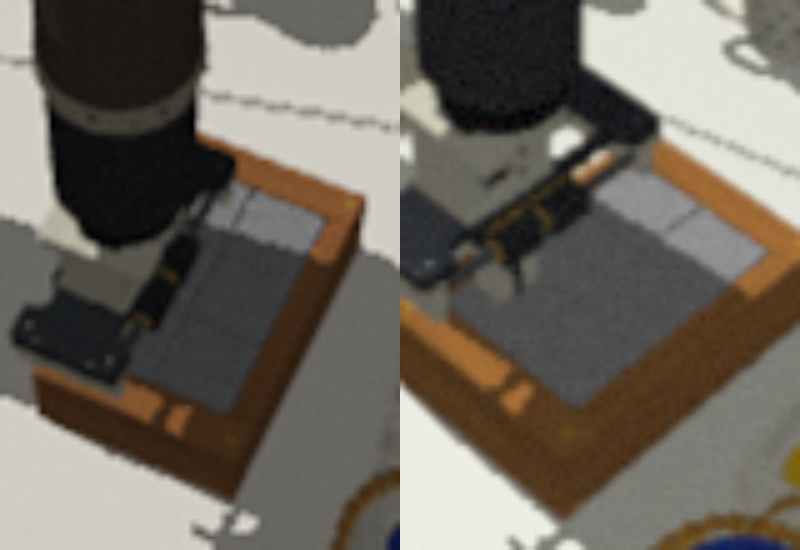

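The closed fingertips hover over the front-right square, aligned with the box axes. Next I feel downwards.

>>> apply_moves(commands=[[[0,0,-0.4],0,1],[[0,0,-0.7],0,1],[[0,0,-0.8],0,1],[[0,0,-0.9],0,1],[[0,0,-1.0],0,1],[[0,0,-1.0],0,1],[[0,0,-1.0],0,1]])

```text
clock: 4.12
tool_pos: [0.5323, -0.0168, 0.0885]
orientation: [-180.0, 0.0, 166.1]
force: [-4.3, 0.4, 11.8]
opening: 0.0002
gripper_force: 5.5
```

11.8 N after about 1 mm means this square is hard. On to the next one, +y.

>>> apply_moves(commands=[[[0,0,1],0,1],[[0.7,2.9,1],0,1],[[1.45,5.8,1],0,1],[[1.45,5.8,1],0,1],[[1.45,5.8,0.4],0,1],[[1.45,5.8,0.2],0,1],[[1.45,5.8,0.1],0,1],[[1.45,5.8,0],0,1],[[1.45,5.8,0],0,1],[[1.45,5.8,0],0,1]])

```text
clock: 4.95
tool_pos: [0.5465, 0.0412, 0.0885]
orientation: [179.9, 0.0, 166.0]
force: [-6.2, 6.7, 11.6]
opening: 0.0006
gripper_force: 6.0
```

Hard too. Next.

>>> apply_moves(commands=[[[0,0,1],0,1],[[0.7,2.9,1],0,1],[[1.45,5.8,1],0,1],[[1.45,5.8,1],0,1],[[1.45,5.8,0.4],0,1],[[1.45,5.8,0.2],0,1],[[1.45,5.8,0.1],0,1],[[1.45,5.8,0],0,1],[[1.45,5.8,0],0,1],[[1.45,5.8,0],0,1]])

```text
clock: 5.78
tool_pos: [0.5608, 0.0985, 0.0885]
orientation: [180.0, -0.0, 166.0]
force: [-6.1, 4.5, 12.0]
opening: 0.0009
gripper_force: 5.9
```

Hard. Now the back row.

>>> apply_moves(commands=[[[0,0,1],0,1],[[2.9,-0.7,1],0,1],[[5.8,-1.4,1],0,1],[[5.8,-1.4,1],0,1],[[5.8,-1.4,0.4],0,1],[[5.8,-1.4,0.2],0,1],[[5.8,-1.4,0.1],0,1],[[5.8,-1.4,0],0,1],[[5.8,-1.4,0],0,1],[[5.8,-1.4,0],0,1]])

```text
clock: 6.62
tool_pos: [0.6188, 0.084, 0.0887]
orientation: [-179.9, 0.0, 166.1]
force: [-0.6, -4.6, 8.2]
opening: 0.0006
gripper_force: 4.1
```

>>> apply_moves(commands=[[[0,0,1],0,1],[[-0.7,-2.9,1],0,1],[[-1.45,-5.8,1],0,1],[[-1.45,-5.8,1],0,1],[[-1.45,-5.8,0.4],0,1],[[-1.45,-5.8,0.2],0,1],[[-1.45,-5.8,0.1],0,1],[[-1.45,-5.8,0],0,1],[[-1.45,-5.8,0],0,1],[[-1.45,-5.8,0],0,1]])

```text
clock: 7.45
tool_pos: [0.6049, 0.0277, 0.0874]
orientation: [180.0, -0.0, 166.1]
force: [-0.1, 0.6, 0.3]
opening: 0.0004
gripper_force: 0.3
```

This one gives: near-zero force, and the tool is deeper than before. I'll press further.

>>> apply_moves(commands=[[[0,0,-0.1],0,1],[[0,0,-0.2],0,1],[[0,0,-0.3],0,1],[[0,0,-0.3],0,1]])

```text
clock: 7.78
tool_pos: [0.605, 0.0276, 0.0845]
orientation: [180.0, 0.0, 166.1]
force: [-1.2, 1.6, 2.7]
opening: 0.0006
gripper_force: 1.6
```

2.7 N at about 4 mm, so it is the catch. I'll press it through, hold, then lift off.

>>> apply_moves(commands=[[[0,0,-0.1],0,1],[[0,0,-0.2],0,1],[[0,0,-0.25],0,1],[[0,0,-0.25],0,1],[[0,0,-0.25],0,1],[[0,0,-0.25],0,1],[[0,0,-0.25],0,1],[[0,0,-0.25],0,1]])

```text
clock: 8.45
tool_pos: [0.6052, 0.0273, 0.0822]
orientation: [180.0, 0.0, 166.1]
force: [0.6, 3.3, 4.0]
opening: 0.0004
gripper_force: 2.1
```

>>> apply_moves(commands=[[[0,0,0.5],0,1],[[0,0,1],0,1],[[0,0,4],0,1],[[0,0,8],0,1],[[0,0,12],0,1],[[0,0,16],0,1],[[0,0,20],0,1],[[0,0,20],0,1],[[0,0,20],0,1],[[0,0,20],0,1],[[0,0,20],0,1],[[0,0,20],0,1]])

```text
clock: 9.45
tool_pos: [0.6041, 0.0269, 0.2806]
orientation: [-179.9, -0.1, 166.1]
force: [0.9, -0.2, -0.6]
opening: 0.0005
gripper_force: 0.0
```

```bash
python3 - <<'E'
from h import *
v=np.load('v.npy')
ims=[]
for n in['scene','side']:
    p=snap(n);c=proj(p,[[v[0],v[1],.07]])[0].astype(int)
    ims.append(cv2.resize(p['img'][c[1]-75:c[1]+75,c[0]-60:c[0]+40],None,fx=4,fy=4)[:,:,::-1])
    for t in ['drawer_front','kitchen_scissors']: print(n,t,ctrl.spot_point(p,t)[:1])
cv2.imwrite('pics/e.png',np.hstack(ims))
E
```

```text
scene drawer_front [{'at': [232.1, 203.6], 'score': 0.57}]
scene kitchen_scissors []
side drawer_front [{'at': [234.4, 195.5], 'score': 0.93}]
side kitchen_scissors []
```

View pics/e.png

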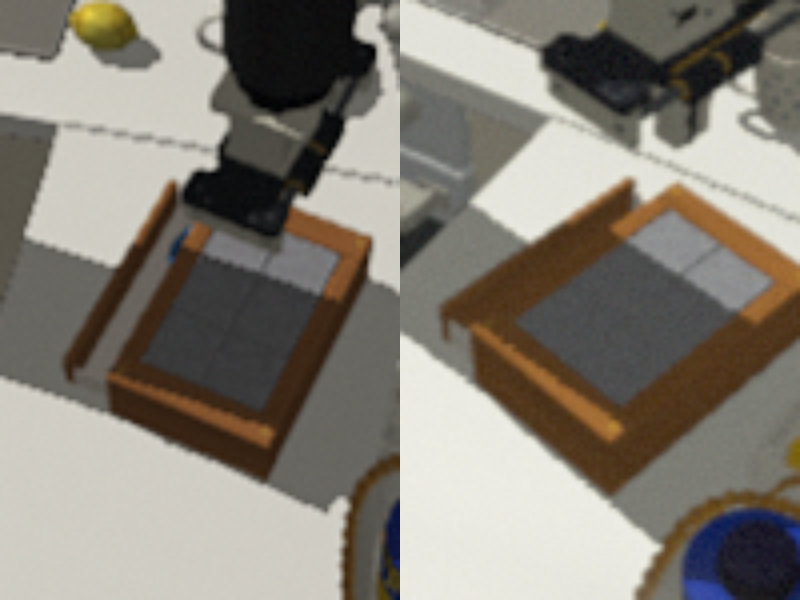

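The drawer is fully out, with its front edge running from (70,370) to (175,185) on the left and a blue handle visible inside it at (180,245). The squares look flush and the gripper is well clear. I'll check how far it opened, then hand in.

```bash
python3 - <<'E'
from h import *
v=np.load('v.npy');p=snap('side');d=onz(p,ctrl.spot_point(p,'drawer_front')[0]['at'],.0285)[:2]-v[:2]
c,s=np.cos(v[2]),np.sin(v[2]);x=c*d[0]+s*d[1];print('out',-x-.08)
if -x-.08>.04: print(ctrl.close_job())
E
```

```text
out 0.0624385423021656
the job is handed in; nothing more can be done
None
```

The catch was the middle square in the back row; pressing it sprang the drawer open, I lifted clear and handed the job in at about 10 s, but no verdict came back (drawer measured about 62 mm out, its full travel being 50 mm).

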